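# Refit the drive gear of a rolling mill and lock it with its axle clip

## Task

The gear on the green gear case has ridden up its upright spindle: press it down fully home. Then take the larger of the two steel axle clips by its fin, lay it on the gear with its mouth towards the spindle and push it sideways into the spindle's groove until it is fully seated, without forcing it, and let go. Leave the smaller clip alone.

Things in the scene. Friction and masses are not known exactly. Their poses are not given: they have to be found in the camera images.
- gear_case: green box-shaped gear case fixed to the bench, 150 x 120 mm, 56 mm high, with a 166 x 136 mm foot. Origin under its centre, z up; bench at z = 0. The large gear and its upright spindle stand 25 mm from the centre towards the case's own -x; a small steel pinion (34 mm across over the teeth, 84 mm high with its cap) stands 34 mm from the centre towards +x.
- spindle: upright steel spindle, 26 mm thick, fixed in the case. Origin on its axis, 80 mm over the bench, level with the gear's upper face when the gear is home; z up. Its groove, 18 mm across at the root, runs all round from 1 mm below to 6.5 mm above the origin. A clip may enter from any side (the robot's side is clear of the pinion). More than 30 N between clip and spindle damages it.
- spindle_top (a point): centre of the flat end of the spindle's head, the 26 mm thick, 8 mm high part above the groove; 14.5 mm above the spindle's origin
- gear (a joint): height in m of the gear above home: 0 is home (a hard stop); at the start it is 10 to 14 mm up and hides the groove. It slides stiffly on the spindle: about 4 N or more push it down, 12 N lift it, and it stays where it is left. It does not turn.
- gear_top (a point): centre of the flat upper face of the gear, an aluminium toothed disc, 90 mm in diameter over the teeth and 16 mm thick
- clip: the larger steel axle clip, 57 g (may vary), loose, lying flat on the bench, fin up: a 4 mm thick fork, 37 mm wide, mouth to its own +x. Origin on its underside at the centre of its seat, z up. Seated, the origin lies on the spindle axis and the plate on the gear, with 2.5 mm of play up to the spindle's head. The back of the seat, 9.5 mm behind the origin, is the hard stop.
- clip_mouth (a point): middle of the clip's mouth, on the underside, 8.5 mm ahead of the clip's origin, at the tips of the two sprung prongs. The prongs, 17 mm apart, are forced open by the groove root and grip it: the clip drags (about 4 to 15 N) from first touch, some 9 mm short, right up to the hard stop, and stays where it is left, so it has to be pushed on until the push rises steeply.
- clip_fin (a point): centre of the clip's upright grip fin: 10 mm thick (along the clip's y), 20 mm long (x), 32 mm high, standing on a 10 mm wide neck, from 4 to 36 mm above the clip's underside; 36 mm behind the clip's origin (-x), 20 mm above its underside.
- small_clip: the smaller steel axle clip, which does not fit and must stay where it is: same form, 19 mm wide, 3 mm thick, its fin 8 mm thick, top 23 mm over the bench. Origin on its underside at the centre of its seat.

How it is judged:
On the way, in this order (a step that is already met when the one before it is completed fails the run):
1. the gear is pressed fully home (value of joint gear below 0.0015 m), for 0.2 s.
2. the clip is in the groove, at the spindle axis (horizontal distance between clip and spindle below 0.0016 m and z of clip in the frame of spindle between -0.0015 and 0.004 m), for 0.2 s.
At the end, for the whole second after the job is handed in: The gear is home (within 2.5 mm, the clip's play), and the larger clip sits in the groove above it: its seat's centre within 1.6 mm of the spindle axis, its underside between 1.5 mm below and 4 mm above the gear's home face, flat within 0.12 rad, at rest (all of step 2 and value of joint gear below 0.0025 m and angle between clip's own z axis and vertical below 0.12 rad and linear speed of clip below 0.02 m/s); the robot touches nothing.
It fails at once if the clip is forced against the spindle with more than 30 N (contact force between clip and spindle above 30 N).
It fails at once if the smaller clip is moved by more than 20 mm (distance of small_clip from where it was at the start of the episode above 0.02 m).
It also fails if it takes over 67 s, if anything falls off the work surface, if the arm or the gripper's body presses on something with over 40 N, if the wrist force passes 120 N, or if a joint passes its speed limit or range.

## Robot

A 6-joint arm with a two-finger parallel gripper is mounted at the origin on the work surface. World frame = base frame: x ahead of the robot, y to its left, z up, the work surface at z = 0. Lengths are in m, angles in rad, forces in N, time in s.
With the tool pointing down it reaches from about 0.375 to 0.9 m from the base axis. Payload 3.1 kg.
Tool frame: the origin (TCP) lies midway between the tips of the shut fingers; the grasp point (between the pads) lies 19 mm behind it (manip.grasp_offset is the distance from the TCP to the grasp point, in m); z points along the fingers, y is the line along which they close (so a half turn about z gives the same grasp; the last joint's range is limited). The gripper opens to 85 mm and grips with 20 to 120 N. Pads are 22 mm wide; open, the fingers measure 114 mm over their backs; the gripper's body (76 mm by 85 mm) begins 54 mm behind the grasp point. The pads swing forward as they close: fully open they stand 13 mm farther back than shut.
Start: joints at [-1.377, 0.527, 1.433, -0, 1.181, -0.178], TCP at [0.227, -0.582, 0.231] pointing down, gripper open.
Joint ranges: [-3.08, 3.08], [-0.75, 2.2], [0.22, 2.44], [-1.43, 4.57], [0, 2.65], [-2.85, 2.85]. Speed limits (rad/s): [2.79, 2.79, 3.14, 3.14, 3.14, 3.14].

## Interface

Orientations are given as a unit quaternion [x, y, z, w].
In Python, from station import sensors, cams, order, manip gives the robot as it stands.
- The arm moves only by the tool move_arm, never from a script. Its argument "targets" is a list of rows, each an object of numbers: "dx", "dy", "dz": the shift along the world's x, y, z normalised to -1 to 1, where 1 is 25 mm; "rx", "ry", "rz": the turn, a rotation vector about the world's x, y, z normalised to -1 to 1, where 1 is 30 degrees. A call has exactly 10 rows; each row shifts and turns the commanded pose from where the row before left it; what a row does not reach is not made up. A row lasts 1/8 s, in which the tool goes at most 62.5 mm and 10.7 degrees, less where a joint would pass 70% of its speed; a pose out of reach is approached as far as the arm can. A call with a number of a shift or a turn outside -1 to 1 is refused whole. A call with a gripper value outside its range is refused whole. "claw" is the opening in per cent of the stroke, from 0 (shut) to 100 (fully open), set as the call begins (left out, the last holds). The fingers move at their own pace and stop on an object; "newtons" is the grip in N (left out, the last holds). Time passes only in rows, so rows that do not move let the fingers close, or fill a call up. It gives the time, the measured TCP pose, the force, the opening and the grip force at its end, in the units of the state.
- sensors.sense(): the state, without advancing time (a new reading comes with each control period).
- cams.snapshot(name): name is "scene" or "top"; returns the picture (420x560x3 uint8, red, green, blue); there is no depth.
- cams.camera_model(name): a dict with "fx", "fy", "cx", "cy" (pixels), "extrinsics" (4x4, takes a point from world to camera coordinates). Camera axes: x right, y down, z forward; pixel columns grow to the right and rows downward; lengths in m; the calibration is good to about 2 mm. A picture is of the moment at which its call begins. camera_model takes no time and is no camera call.
- order.sign_off(): hands the job in; it is judged then, once.
The state is a dict: "t": time; "q": joint angles; "qd": joint speeds; "tau": joint torques, N m; "tcp_pos": TCP position; "tool_rot": TCP orientation; "force": force on the tool from outside, world axes, zero at the start; "ft_torque": the same for the moment, N m; "finger_gap": opening from 0.0 (shut) to 1.0 (fully open); "gripper_force": force on a finger pad.
Only numpy, scipy, OpenCV 4.12 (cv2) and the standard library are available. Lean on these libraries where they do the work, as an engineer would, in place of code of your own. Each camera call takes 0.05 s, during which the arm holds its last target. There are 200 camera calls.

## Working session

There is one attempt and no reset: what is moved stays moved. The work goes in short steps, Python scripts to look and compute and a tool call to move; the robot and the scene stay as the last step left them, time stands still between calls to the robot, and variables do not carry over. Pictures are saved under pics/ and viewed, at most 10 in all, crops included, and the job is handed in when it is done.

Besides the shell and the picture viewer there is one more tool, called after ">>>" by a JSON object that holds its "op" and its "data", one argument or row to a line. move_arm: Moves the arm, as the interface text tells. Scaled input: -1 to 1 covers 25 mm each way for a shift and 30 degrees each way for a turn. Its arguments: {"type":"object","properties":{"targets":{"type":"array"},"claw":{"type":"number"},"newtons":{"type":"number"}},"required":["targets"]}

```bash
mkdir -p pics
python3 - <<'E'
from station import sensors,cams
import cv2,numpy as np
s=sensors.sense();print(s['t'],s['tcp_pos'],s['tool_rot'],s['force'])
for n in('scene','top'):
    im=cams.snapshot(n);cv2.imwrite(f'pics/{n}0.png',im[:,:,::-1])
    m=cams.camera_model(n);print(n,m['fx'],m['fy'],m['cx'],m['cy'],np.round(m['extrinsics'],4).tolist())
E
```

```text
0.0 [ 0.22694919 -0.58157014  0.23035295] [ 9.82765728e-01  1.84852333e-01 -7.80981596e-06 -1.06750887e-03] [0.11623701 0.26529991 0.07318131]
scene 439.72601476313275 439.72601476313275 278.3451142557181 203.94675213423756 [[0.1517, 0.9882, 0.0218, -0.0582], [0.606, -0.0756, -0.7919, -0.2837], [-0.7809, 0.1333, -0.6103, 1.4163], [0.0, 0.0, 0.0, 1.0]]
top 396.79619479586046 396.79619479586046 281.99582775780055 208.5746882914133 [[-0.0407, -0.9992, 0.0024, -0.0238], [-0.9737, 0.0391, -0.2245, 0.5477], [0.2242, -0.0115, -0.9745, 0.6493], [0.0, 0.0, 0.0, 1.0]]
```

View pics/top0.png

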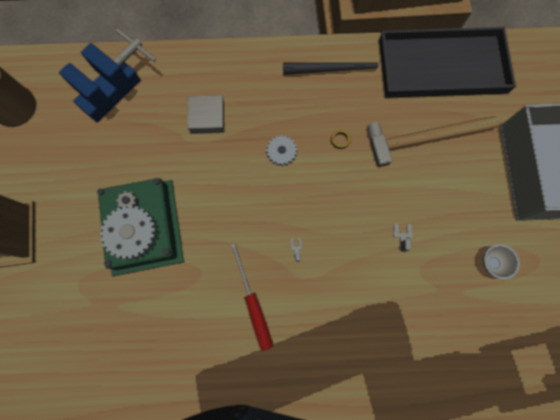

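View pics/scene0.png

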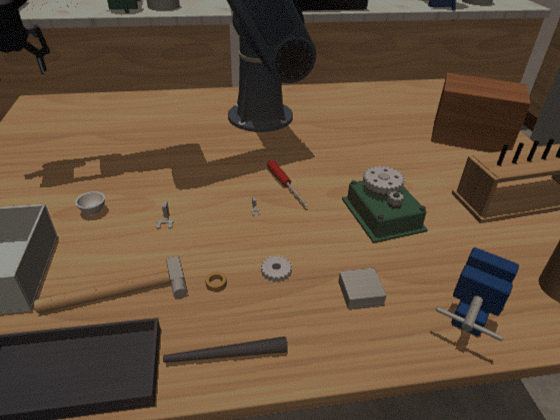

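The top view has +x up and +y left. The large clip is near (403,237) with its mouth up, the small clip near (297,250), the gear centre near (128,232) and the pinion near (126,200). Next I enlarge these areas.

Run:
```python
import cv2,numpy as np
t=cv2.imread('pics/top0.png');s=cv2.imread('pics/scene0.png')
def c(im,x,y,w,h,k):return cv2.resize(im[y:y+h,x:x+w],None,fx=k,fy=k,interpolation=cv2.INTER_CUBIC)
a=c(t,373,212,60,50,6.6667);b=c(t,90,170,100,75,4)
d=c(s,145,190,40,50,6);e=c(s,340,155,100,75,4)
d=cv2.resize(s[190:240,140:193],(400,377),interpolation=3)
o=np.zeros((600,800,3),np.uint8)
o[:300,:400]=cv2.resize(a,(400,333))[:300];o[:300,400:]=b
o[300:,:400]=d[:300];o[300:,400:]=e
cv2.imwrite('pics/crop.png',o)
```

```text
(no output)
```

View pics/crop.png

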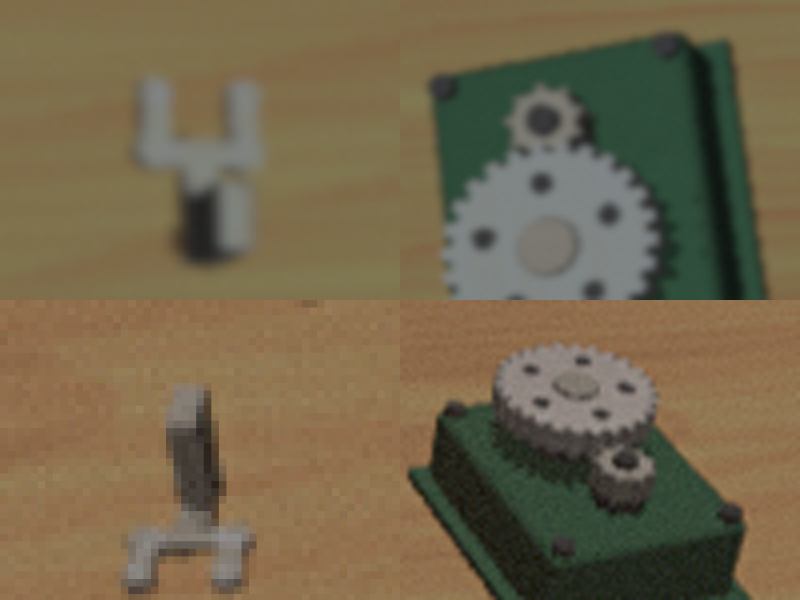

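The crop shows, in full-picture pixels of the top view, the fin's top centre at about (408.4,244.2), the middle of the prong tips at (402.9,223.7), the spindle top at (127,231.2) and the pinion at (125.8,200). In the scene view, the spindle top is at (384,176.2) and the fin top at (165.2,204.3).

```bash
cat > h.py <<'E'
from station import cams
import numpy as np
def ray(n,u,v):
    m=cams.camera_model(n);E=np.array(m['extrinsics']);R,t=E[:3,:3],E[:3,3]
    return -R.T@t, R.T@np.array([(u-m['cx'])/m['fx'],(v-m['cy'])/m['fy'],1])
def at(n,u,v,z):
    c,d=ray(n,u,v);return np.round(c+d*(z-c[2])/d[2],4)
def tri(a,b):
    (c1,d1),(c2,d2)=ray('top',*a),ray('scene',*b)
    s=np.linalg.lstsq(np.c_[d1,-d2],c2-c1,rcond=None)[0];return np.round((c1+d1*s[0]+c2+d2*s[1])/2,4),np.linalg.norm(c1+d1*s[0]-c2-d2*s[1])
E
python3 - <<'E'
from h import *
T=lambda x,y:(373+x/6.667,212+y/6.667)
S=lambda x,y:(140+x/7.547,190+(y-300)/7.547)
for p,z in [((236,215),.036),((199.5,77),.004),((154,77),.004),((245,79),.004),((138,165),.004),((264,165),.004)]:print('top',p,at('top',*T(*p),z))
for p,z in [((190,408),.036),((137,588),.002),((228,585),.002)]:print('scene',p,at('scene',*S(*p),z))
print('tri fin',tri(T(236,215),S(190,408)))
print('spindle',at('top',127,231.25,.0945),at('scene',384,176.25,.0945),tri((127,231.25),(384,176.25)))
print('pinion',at('top',125.75,200,.084),at('scene',340+226/4,155+160/4,.084))
print('small fin', at('top',298,258,.023))
E
```

```text
top (236, 215) [ 0.4764 -0.2741  0.036 ]
top (199.5, 77) [ 0.5208 -0.2785  0.004 ]
top (154, 77) [ 0.5213 -0.2653  0.004 ]
top (245, 79) [ 0.5196 -0.2916  0.004 ]
top (138, 165) [ 0.4959 -0.258   0.004 ]
top (264, 165) [ 0.4944 -0.2942  0.004 ]
scene (190, 408) [ 0.4827 -0.2716  0.036 ]
scene (137, 588) [ 0.5227 -0.2893  0.002 ]
scene (228, 585) [ 0.5247 -0.2632  0.002 ]
tri fin (array([ 0.4769, -0.2738,  0.0322]), np.float64(0.002890023111327876))
spindle [0.5102 0.2172 0.0945] [0.5164 0.2168 0.0945] (array([0.511 , 0.2191, 0.0906]), np.float64(0.0006751224487319536))
pinion [0.5676 0.226  0.084 ] [0.5744 0.2262 0.084 ]
small fin [ 0.4608 -0.0721  0.023 ]
```

>>> {"op": "move_arm", "data": {
  "targets": [
    {"dx": 0.36,"dy": 1,"rz": -0.1},
    {"dx": 0.36,"dy": 1,"rz": -0.1},
    {"dx": 0.36,"dy": 1,"rz": -0.1},
    {"dx": 0.36,"dy": 1,"rz": -0.1},
    {"dx": 0.36,"dy": 1},
    {"dx": 0.36,"dy": 1},
    {"dx": 0.36,"dy": 1},
    {"dx": 0.36,"dy": 1},
    {"dx": 0.36,"dy": 1},
    {"dx": 0.36,"dy": 1}
  ],
  "claw": 60,
  "newtons": 50
}}

```text
schema error: expected keys dx, dy, dz, rx, ry, rz
```

>>> {"op": "move_arm", "data": {
  "targets": [
    {"dx": 0.36,"dy": 1},
    {"dx": 0.36,"dy": 1},
    {"dx": 0.36,"dy": 1},
    {"dx": 0.36,"dy": 1},
    {"dx": 0.36,"dy": 1},
    {"dx": 0.36,"dy": 1},
    {"dx": 0.36,"dy": 1},
    {"dx": 0.36,"dy": 1},
    {"dx": 0.36,"dy": 1},
    {"dx": 0.36,"dy": 1}
  ]
}}

```text
schema error: expected keys dx, dy, dz, rx, ry, rz
```

>>> {"op": "move_arm", "data": {
  "targets": [
    {"dx": 0.36,"dy": 1},
    {"dx": 0.36,"dy": 1},
    {"dx": 0.36,"dy": 1},
    {"dx": 0.36,"dy": 1},
    {"dx": 0.36,"dy": 1},
    {"dx": 0.36,"dy": 1},
    {"dx": 0.36,"dy": 1},
    {"dx": 0.36,"dy": 1},
    {"dx": 0.36,"dy": 0.9},
    {"dx": 0}
  ]
}}

```text
schema error: expected keys dx, dy, dz, rx, ry, rz
```

All six keys are needed in every row.

>>> {"op": "move_arm", "data": {
  "targets": [
    {"dx": 0.36,"dy": 1,"dz": 0,"rx": 0,"ry": 0,"rz": -0.1},
    {"dx": 0.36,"dy": 1,"dz": 0,"rx": 0,"ry": 0,"rz": -0.1},
    {"dx": 0.36,"dy": 1,"dz": 0,"rx": 0,"ry": 0,"rz": -0.1},
    {"dx": 0.36,"dy": 1,"dz": 0,"rx": 0,"ry": 0,"rz": -0.1},
    {"dx": 0.36,"dy": 1,"dz": 0,"rx": 0,"ry": 0,"rz": 0},
    {"dx": 0.36,"dy": 1,"dz": 0,"rx": 0,"ry": 0,"rz": 0},
    {"dx": 0.36,"dy": 1,"dz": 0,"rx": 0,"ry": 0,"rz": 0},
    {"dx": 0.36,"dy": 1,"dz": 0,"rx": 0,"ry": 0,"rz": 0},
    {"dx": 0.36,"dy": 1,"dz": 0,"rx": 0,"ry": 0,"rz": 0},
    {"dx": 0.36,"dy": 1,"dz": 0,"rx": 0,"ry": 0,"rz": 0}
  ],
  "claw": 60,
  "newtons": 50
}}

```text
t: 1.35
tcp_pos: [0.3174, -0.3309, 0.2312]
tool_rot: [0.997, 0.081, -0.0, -0.0]
force: [0.8, -0.6, -0.6]
finger_gap: 0.599
gripper_force: 0.0
```

>>> {"op": "move_arm", "data": {
  "targets": [
    {"dx": 0.36,"dy": 1,"dz": 0,"rx": 0,"ry": 0,"rz": 0},
    {"dx": 0.36,"dy": 1,"dz": 0,"rx": 0,"ry": 0,"rz": 0},
    {"dx": 0.36,"dy": 1,"dz": 0,"rx": 0,"ry": 0,"rz": 0},
    {"dx": 0.36,"dy": 1,"dz": 0,"rx": 0,"ry": 0,"rz": 0},
    {"dx": 0.36,"dy": 1,"dz": 0,"rx": 0,"ry": 0,"rz": 0},
    {"dx": 0.36,"dy": 1,"dz": 0,"rx": 0,"ry": 0,"rz": 0},
    {"dx": 0.36,"dy": 1,"dz": 0,"rx": 0,"ry": 0,"rz": 0},
    {"dx": 0.36,"dy": 1,"dz": 0,"rx": 0,"ry": 0,"rz": 0},
    {"dx": 0.36,"dy": 1,"dz": 0,"rx": 0,"ry": 0,"rz": 0},
    {"dx": 0.36,"dy": 1,"dz": 0,"rx": 0,"ry": 0,"rz": 0}
  ]
}}

```text
t: 2.6
tcp_pos: [0.4071, -0.081, 0.2313]
tool_rot: [0.997, 0.081, -0.0, -0.0]
force: [0.4, -0.8, 0.3]
finger_gap: 0.601
gripper_force: 0.0
```

>>> {"op": "move_arm", "data": {
  "targets": [
    {"dx": 0.42,"dy": 1,"dz": 0,"rx": 0,"ry": 0,"rz": 0},
    {"dx": 0.42,"dy": 1,"dz": 0,"rx": 0,"ry": 0,"rz": 0},
    {"dx": 0.42,"dy": 1,"dz": 0,"rx": 0,"ry": 0,"rz": 0},
    {"dx": 0.42,"dy": 1,"dz": 0,"rx": 0,"ry": 0,"rz": 0},
    {"dx": 0.42,"dy": 1,"dz": 0,"rx": 0,"ry": 0,"rz": 0},
    {"dx": 0.42,"dy": 1,"dz": 0,"rx": 0,"ry": 0,"rz": 0},
    {"dx": 0.42,"dy": 1,"dz": 0,"rx": 0,"ry": 0,"rz": 0},
    {"dx": 0.42,"dy": 1,"dz": 0,"rx": 0,"ry": 0,"rz": 0},
    {"dx": 0.42,"dy": 1,"dz": 0,"rx": 0,"ry": 0,"rz": 0},
    {"dx": 0.42,"dy": 1,"dz": 0,"rx": 0,"ry": 0,"rz": 0}
  ]
}}

```text
t: 3.85
tcp_pos: [0.5119, 0.1689, 0.2311]
tool_rot: [0.997, 0.081, -0.0, 0.0]
force: [0.1, -0.5, 0.0]
finger_gap: 0.603
gripper_force: 0.0
```

>>> {"op": "move_arm", "data": {
  "targets": [
    {"dx": 0.04,"dy": 1,"dz": -0.5,"rx": 0,"ry": 0,"rz": 0},
    {"dx": 0,"dy": 0.92,"dz": -0.8,"rx": 0,"ry": 0,"rz": 0},
    {"dx": 0,"dy": 0,"dz": -0.8,"rx": 0,"ry": 0,"rz": 0},
    {"dx": 0,"dy": 0,"dz": -0.8,"rx": 0,"ry": 0,"rz": 0},
    {"dx": 0,"dy": 0,"dz": -0.8,"rx": 0,"ry": 0,"rz": 0},
    {"dx": 0,"dy": 0,"dz": -0.5,"rx": 0,"ry": 0,"rz": 0},
    {"dx": 0,"dy": 0,"dz": -0.2,"rx": 0,"ry": 0,"rz": 0},
    {"dx": 0,"dy": 0,"dz": 0,"rx": 0,"ry": 0,"rz": 0},
    {"dx": 0,"dy": 0,"dz": 0,"rx": 0,"ry": 0,"rz": 0},
    {"dx": 0,"dy": 0,"dz": 0,"rx": 0,"ry": 0,"rz": 0}
  ]
}}

```text
t: 5.1
tcp_pos: [0.5135, 0.2158, 0.1219]
tool_rot: [0.997, 0.081, 0.001, -0.0]
force: [-0.6, -0.4, -0.4]
finger_gap: 0.595
gripper_force: 0.0
```

Run:
```python
from station import sensors,cams
import cv2,numpy as np
a=cams.snapshot('top')[:,:,::-1];b=cams.snapshot('scene')[:,:,::-1]
r=lambda i:cv2.resize(i,(400,300),interpolation=3)
cv2.imwrite('pics/g1.png',np.hstack([cv2.resize(a[165:285,65:185],(400,400),interpolation=3),cv2.resize(b[110:230,330:450],(400,400),interpolation=3)]))
s=sensors.sense();print(s['tcp_pos'],s['force'])
```

```text
[0.5133518  0.21577483 0.12178523] [ 1.10884353  0.22495204 -0.14375638]
```

View pics/g1.png

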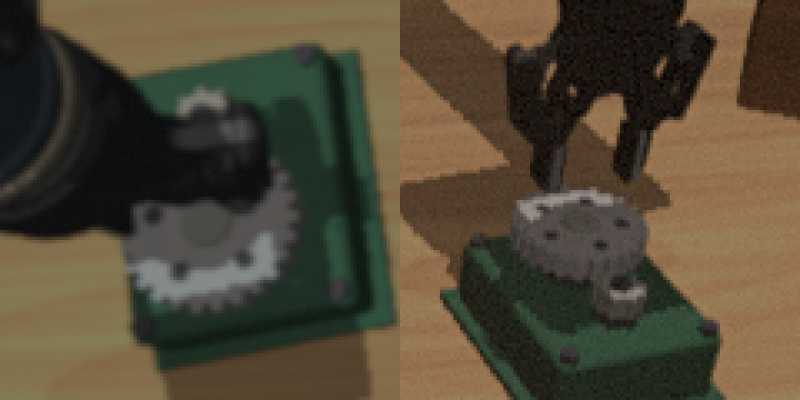

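The fingers straddle the spindle. In the scene view the tips are at about (375,165.5) and (398.4,163.4), with the spindle at (384,176). I use this to check the calibration against the known TCP.

Run:
```python
from h import *
m=cams.camera_model('scene');E=np.array(m['extrinsics'])
for p in [(.5134,.2158,.1218),(.5134,.2158,.127),(.5134,.2158,.0945),(.515,.217,.0945)]:
    c=E@[*p,1];print(p,m['fx']*c[0]/c[2]+m['cx'],m['fy']*c[1]/c[2]+m['cy'])
```

```text
(0.5134, 0.2158, 0.1218) 385.18597948654315 165.24007518956697
(0.5134, 0.2158, 0.127) 385.5882365105603 163.23982475404586
(0.5134, 0.2158, 0.0945) 383.116591178506 175.5302494246274
(0.515, 0.217, 0.0945) 383.86991437559385 175.89101843467162
```

>>> {"op": "move_arm", "data": {
  "targets": [
    {"dx": 0,"dy": 0,"dz": -0.4,"rx": 0,"ry": 0,"rz": 0},
    {"dx": 0,"dy": 0,"dz": -0.4,"rx": 0,"ry": 0,"rz": 0},
    {"dx": 0,"dy": 0,"dz": -0.2,"rx": 0,"ry": 0,"rz": 0},
    {"dx": 0,"dy": 0,"dz": -0.1,"rx": 0,"ry": 0,"rz": 0},
    {"dx": 0,"dy": 0,"dz": -0.1,"rx": 0,"ry": 0,"rz": 0},
    {"dx": 0,"dy": 0,"dz": -0.1,"rx": 0,"ry": 0,"rz": 0},
    {"dx": 0,"dy": 0,"dz": -0.1,"rx": 0,"ry": 0,"rz": 0},
    {"dx": 0,"dy": 0,"dz": -0.1,"rx": 0,"ry": 0,"rz": 0},
    {"dx": 0,"dy": 0,"dz": 0,"rx": 0,"ry": 0,"rz": 0},
    {"dx": 0,"dy": 0,"dz": 0,"rx": 0,"ry": 0,"rz": 0}
  ]
}}

```text
t: 6.45
tcp_pos: [0.5132, 0.2158, 0.0839]
tool_rot: [0.997, 0.081, 0.0, -0.0]
force: [0.3, 0.4, 2.7]
finger_gap: 0.6
gripper_force: 1.4
```

>>> {"op": "move_arm", "data": {
  "targets": [
    {"dx": 0,"dy": 0,"dz": -0.1,"rx": 0,"ry": 0,"rz": 0},
    {"dx": 0,"dy": 0,"dz": -0.08,"rx": 0,"ry": 0,"rz": 0},
    {"dx": 0,"dy": 0,"dz": -0.08,"rx": 0,"ry": 0,"rz": 0},
    {"dx": 0,"dy": 0,"dz": -0.08,"rx": 0,"ry": 0,"rz": 0},
    {"dx": 0,"dy": 0,"dz": 0,"rx": 0,"ry": 0,"rz": 0},
    {"dx": 0,"dy": 0,"dz": 0,"rx": 0,"ry": 0,"rz": 0},
    {"dx": 0,"dy": 0,"dz": 0,"rx": 0,"ry": 0,"rz": 0},
    {"dx": 0,"dy": 0,"dz": 0,"rx": 0,"ry": 0,"rz": 0},
    {"dx": 0,"dy": 0,"dz": 0,"rx": 0,"ry": 0,"rz": 0},
    {"dx": 0,"dy": 0,"dz": 0,"rx": 0,"ry": 0,"rz": 0}
  ]
}}

```text
t: 7.7
tcp_pos: [0.5133, 0.2158, 0.0767]
tool_rot: [0.997, 0.081, 0.0, -0.0]
force: [-1.6, -0.7, 13.7]
finger_gap: 0.601
gripper_force: 7.1
```

>>> {"op": "move_arm", "data": {
  "targets": [
    {"dx": 0,"dy": 0,"dz": -0.06,"rx": 0,"ry": 0,"rz": 0},
    {"dx": 0,"dy": 0,"dz": 0,"rx": 0,"ry": 0,"rz": 0},
    {"dx": 0,"dy": 0,"dz": -0.06,"rx": 0,"ry": 0,"rz": 0},
    {"dx": 0,"dy": 0,"dz": 0,"rx": 0,"ry": 0,"rz": 0},
    {"dx": 0,"dy": 0,"dz": 0,"rx": 0,"ry": 0,"rz": 0},
    {"dx": 0,"dy": 0,"dz": 0,"rx": 0,"ry": 0,"rz": 0},
    {"dx": 0,"dy": 0,"dz": 0,"rx": 0,"ry": 0,"rz": 0},
    {"dx": 0,"dy": 0,"dz": 0,"rx": 0,"ry": 0,"rz": 0},
    {"dx": 0,"dy": 0,"dz": 0,"rx": 0,"ry": 0,"rz": 0},
    {"dx": 0,"dy": 0,"dz": 0,"rx": 0,"ry": 0,"rz": 0}
  ]
}}

```text
t: 8.95
tcp_pos: [0.5133, 0.2158, 0.0766]
tool_rot: [0.997, 0.081, 0.001, -0.0]
force: [-7.4, -1.3, 33.8]
finger_gap: 0.603
gripper_force: 16.8
```

>>> {"op": "move_arm", "data": {
  "targets": [
    {"dx": 0,"dy": 0,"dz": 0.4,"rx": 0,"ry": 0,"rz": 0},
    {"dx": 0,"dy": 0,"dz": 1,"rx": 0,"ry": 0,"rz": 0},
    {"dx": 0,"dy": 0,"dz": 1,"rx": 0,"ry": 0,"rz": 0},
    {"dx": -0.1,"dy": -1,"dz": 0.5,"rx": 0,"ry": 0,"rz": -0.1},
    {"dx": -0.1,"dy": -1,"dz": 0,"rx": 0,"ry": 0,"rz": -0.1},
    {"dx": -0.1,"dy": -1,"dz": 0,"rx": 0,"ry": 0,"rz": -0.1},
    {"dx": -0.1,"dy": -1,"dz": 0,"rx": 0,"ry": 0,"rz": -0.14},
    {"dx": -0.1,"dy": -1,"dz": 0,"rx": 0,"ry": 0,"rz": 0},
    {"dx": -0.1,"dy": -1,"dz": 0,"rx": 0,"ry": 0,"rz": 0},
    {"dx": -0.1,"dy": -1,"dz": 0,"rx": 0,"ry": 0,"rz": 0}
  ]
}}

```text
t: 10.2
tcp_pos: [0.4951, 0.04, 0.144]
tool_rot: [0.999, -0.034, -0.001, -0.0]
force: [-0.5, -0.1, 0.1]
finger_gap: 0.602
gripper_force: 0.0
```

>>> {"op": "move_arm", "data": {
  "targets": [
    {"dx": -0.1,"dy": -1,"dz": 0,"rx": 0,"ry": 0,"rz": 0},
    {"dx": -0.1,"dy": -1,"dz": 0,"rx": 0,"ry": 0,"rz": 0},
    {"dx": -0.1,"dy": -1,"dz": 0,"rx": 0,"ry": 0,"rz": 0},
    {"dx": -0.1,"dy": -1,"dz": 0,"rx": 0,"ry": 0,"rz": 0},
    {"dx": -0.1,"dy": -1,"dz": 0,"rx": 0,"ry": 0,"rz": 0},
    {"dx": -0.1,"dy": -1,"dz": 0,"rx": 0,"ry": 0,"rz": 0},
    {"dx": -0.1,"dy": -1,"dz": 0,"rx": 0,"ry": 0,"rz": 0},
    {"dx": 0,"dy": -1,"dz": 0,"rx": 0,"ry": 0,"rz": 0},
    {"dx": 0,"dy": -1,"dz": 0,"rx": 0,"ry": 0,"rz": 0},
    {"dx": 0,"dy": -1,"dz": 0,"rx": 0,"ry": 0,"rz": 0}
  ]
}}

```text
t: 11.45
tcp_pos: [0.4777, -0.2099, 0.1439]
tool_rot: [0.999, -0.034, -0.001, -0.0]
force: [-0.2, 0.1, -0.6]
finger_gap: 0.603
gripper_force: 0.0
```

>>> {"op": "move_arm", "data": {
  "targets": [
    {"dx": 0,"dy": -1,"dz": -0.5,"rx": 0,"ry": 0,"rz": 0},
    {"dx": 0,"dy": -1,"dz": -1,"rx": 0,"ry": 0,"rz": 0},
    {"dx": 0,"dy": -0.5,"dz": -1,"rx": 0,"ry": 0,"rz": 0},
    {"dx": 0,"dy": 0,"dz": -0.8,"rx": 0,"ry": 0,"rz": 0},
    {"dx": 0,"dy": 0,"dz": 0,"rx": 0,"ry": 0,"rz": 0},
    {"dx": 0,"dy": 0,"dz": 0,"rx": 0,"ry": 0,"rz": 0},
    {"dx": 0,"dy": 0,"dz": 0,"rx": 0,"ry": 0,"rz": 0},
    {"dx": 0,"dy": 0,"dz": 0,"rx": 0,"ry": 0,"rz": 0},
    {"dx": 0,"dy": 0,"dz": 0,"rx": 0,"ry": 0,"rz": 0},
    {"dx": 0,"dy": 0,"dz": 0,"rx": 0,"ry": 0,"rz": 0}
  ]
}}

```text
t: 12.7
tcp_pos: [0.4782, -0.2718, 0.0626]
tool_rot: [0.999, -0.034, 0.0, 0.0]
force: [0.2, 0.3, 0.1]
finger_gap: 0.599
gripper_force: 0.0
```

Run:
```python
from station import sensors,cams
import cv2,numpy as np
a=cams.snapshot('top')[:,:,::-1];b=cams.snapshot('scene')[:,:,::-1]
cv2.imwrite('pics/a1.png',a);cv2.imwrite('pics/b1.png',b)
c=lambda i,x,y:cv2.resize(i[y:y+75,x:x+100],(400,300),interpolation=3)
cv2.imwrite('pics/g2.png',np.vstack([np.hstack([c(a,80,190),c(b,340,155)]),np.hstack([c(a,360,200),c(b,115,160)])]))
s=sensors.sense();print(s['tcp_pos'],s['force'])
```

```text
[ 0.47811395 -0.27177623  0.06242324] [ 0.2055407   0.70818493 -0.98347795]
```

View pics/g2.png

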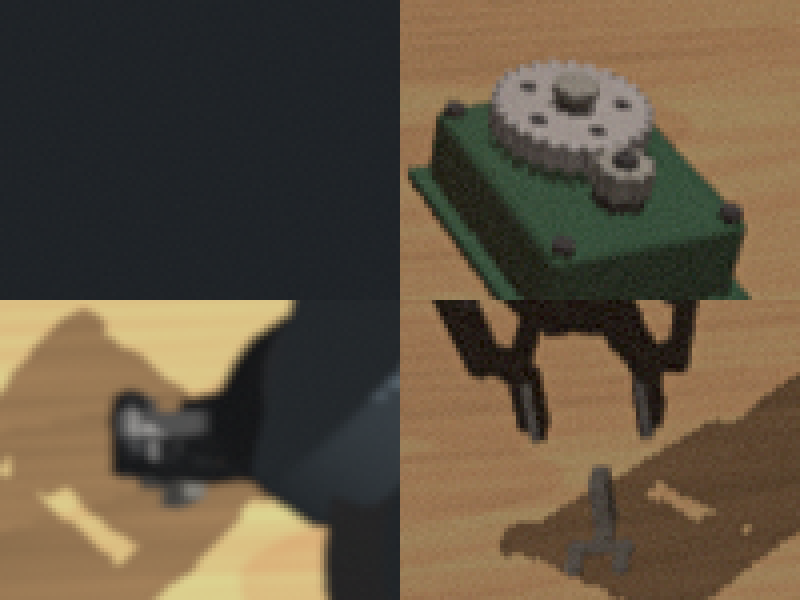

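The gear is now down on the case and the spindle head stands proud. The open fingers straddle the fin: in the scene view the tips average (163.2,194.2) and the fin top is at (165,203).

Run:
```python
from h import *
m=cams.camera_model('scene');E=np.array(m['extrinsics'])
for p in [(.478,-.2718,.0658),(.478,-.2718,.036),(.478,-.2735,.036),(.483,-.2735,.036)]:
    c=E@[*p,1];print(p,m['fx']*c[0]/c[2]+m['cx'],m['fy']*c[1]/c[2]+m['cy'])
```

```text
(0.478, -0.2718, 0.0658) 163.34857762890567 192.29367224421355
(0.478, -0.2718, 0.036) 165.18252849681397 203.04561508148146
(0.478, -0.2735, 0.036) 164.40620852793853 203.10279864556398
(0.483, -0.2735, 0.036) 164.29272440797087 204.45800663857167
```

>>> {"op": "move_arm", "data": {
  "targets": [
    {"dx": 0.08,"dy": 0,"dz": -0.6,"rx": 0,"ry": 0,"rz": 0},
    {"dx": 0,"dy": 0,"dz": -0.6,"rx": 0,"ry": 0,"rz": 0},
    {"dx": 0,"dy": 0,"dz": -0.6,"rx": 0,"ry": 0,"rz": 0},
    {"dx": 0,"dy": 0,"dz": -0.3,"rx": 0,"ry": 0,"rz": 0},
    {"dx": 0,"dy": 0,"dz": -0.16,"rx": 0,"ry": 0,"rz": 0},
    {"dx": 0,"dy": 0,"dz": 0,"rx": 0,"ry": 0,"rz": 0},
    {"dx": 0,"dy": 0,"dz": 0,"rx": 0,"ry": 0,"rz": 0},
    {"dx": 0,"dy": 0,"dz": 0,"rx": 0,"ry": 0,"rz": 0},
    {"dx": 0,"dy": 0,"dz": 0,"rx": 0,"ry": 0,"rz": 0},
    {"dx": 0,"dy": 0,"dz": 0,"rx": 0,"ry": 0,"rz": 0}
  ]
}}

```text
t: 14.05
tcp_pos: [0.4802, -0.2718, 0.006]
tool_rot: [0.999, -0.034, 0.0, 0.0]
force: [0.3, 0.5, -1.3]
finger_gap: 0.596
gripper_force: 0.0
```

>>> {"op": "move_arm", "data": {
  "targets": [
    {"dx": 0,"dy": 0,"dz": 0,"rx": 0,"ry": 0,"rz": 0},
    {"dx": 0,"dy": 0,"dz": 0,"rx": 0,"ry": 0,"rz": 0},
    {"dx": 0,"dy": 0,"dz": 0,"rx": 0,"ry": 0,"rz": 0},
    {"dx": 0,"dy": 0,"dz": 0,"rx": 0,"ry": 0,"rz": 0},
    {"dx": 0,"dy": 0,"dz": 0,"rx": 0,"ry": 0,"rz": 0},
    {"dx": 0,"dy": 0,"dz": 0,"rx": 0,"ry": 0,"rz": 0},
    {"dx": 0,"dy": 0,"dz": 0,"rx": 0,"ry": 0,"rz": 0},
    {"dx": 0,"dy": 0,"dz": 0,"rx": 0,"ry": 0,"rz": 0},
    {"dx": 0,"dy": 0,"dz": 0,"rx": 0,"ry": 0,"rz": 0},
    {"dx": 0,"dy": 0,"dz": 0,"rx": 0,"ry": 0,"rz": 0}
  ],
  "claw": 0,
  "newtons": 60
}}

```text
t: 15.3
tcp_pos: [0.4802, -0.2719, 0.0059]
tool_rot: [0.999, -0.034, 0.0, 0.0]
force: [-0.2, -0.1, 3.6]
finger_gap: 0.108
gripper_force: 58.8
```

>>> {"op": "move_arm", "data": {
  "targets": [
    {"dx": 0,"dy": 0,"dz": 0.4,"rx": 0,"ry": 0,"rz": 0},
    {"dx": 0,"dy": 0,"dz": 0.8,"rx": 0,"ry": 0,"rz": 0},
    {"dx": 0,"dy": 0,"dz": 0.8,"rx": 0,"ry": 0,"rz": 0.13},
    {"dx": 0,"dy": 0,"dz": 0.8,"rx": 0,"ry": 0,"rz": 0},
    {"dx": -0.1,"dy": 0.5,"dz": 0.8,"rx": 0,"ry": 0,"rz": 0},
    {"dx": -0.1,"dy": 0.8,"dz": 0.8,"rx": 0,"ry": 0,"rz": 0},
    {"dx": -0.1,"dy": 0.9,"dz": 0.6,"rx": 0,"ry": 0,"rz": 0},
    {"dx": -0.1,"dy": 0.9,"dz": 0,"rx": 0,"ry": 0,"rz": 0},
    {"dx": -0.1,"dy": 0.9,"dz": 0,"rx": 0,"ry": 0,"rz": 0},
    {"dx": -0.1,"dy": 0.9,"dz": 0,"rx": 0,"ry": 0,"rz": 0}
  ]
}}

```text
t: 16.55
tcp_pos: [0.4644, -0.1474, 0.1302]
tool_rot: [1.0, 0.0, -0.001, -0.0]
force: [-0.1, 0.6, -0.4]
finger_gap: 0.106
gripper_force: 58.4
```

>>> {"op": "move_arm", "data": {
  "targets": [
    {"dx": -0.1,"dy": 1,"dz": 0,"rx": 0,"ry": 0,"rz": 0},
    {"dx": -0.1,"dy": 1,"dz": 0,"rx": 0,"ry": 0,"rz": 0},
    {"dx": -0.1,"dy": 1,"dz": 0,"rx": 0,"ry": 0,"rz": 0},
    {"dx": -0.1,"dy": 1,"dz": 0,"rx": 0,"ry": 0,"rz": 0},
    {"dx": -0.1,"dy": 1,"dz": 0,"rx": 0,"ry": 0,"rz": 0},
    {"dx": -0.1,"dy": 1,"dz": 0,"rx": 0,"ry": 0,"rz": 0},
    {"dx": -0.1,"dy": 1,"dz": 0,"rx": 0,"ry": 0,"rz": 0},
    {"dx": 0,"dy": 1,"dz": 0,"rx": 0,"ry": 0,"rz": 0},
    {"dx": 0,"dy": 1,"dz": 0,"rx": 0,"ry": 0,"rz": 0},
    {"dx": 0,"dy": 1,"dz": 0,"rx": 0,"ry": 0,"rz": 0}
  ]
}}

```text
t: 17.8
tcp_pos: [0.4467, 0.1023, 0.1303]
tool_rot: [1.0, 0.0, -0.001, -0.0]
force: [0.7, 0.7, -1.2]
finger_gap: 0.107
gripper_force: 58.4
```

>>> {"op": "move_arm", "data": {
  "targets": [
    {"dx": 0,"dy": 1,"dz": 0,"rx": 0,"ry": 0,"rz": 0},
    {"dx": 0,"dy": 1,"dz": 0,"rx": 0,"ry": 0,"rz": 0},
    {"dx": 0,"dy": 1,"dz": -0.2,"rx": 0,"ry": 0,"rz": 0},
    {"dx": 0,"dy": 1,"dz": -0.4,"rx": 0,"ry": 0,"rz": 0},
    {"dx": 0,"dy": 0.56,"dz": -0.4,"rx": 0,"ry": 0,"rz": 0},
    {"dx": 0,"dy": 0,"dz": -0.2,"rx": 0,"ry": 0,"rz": 0},
    {"dx": 0,"dy": 0,"dz": 0,"rx": 0,"ry": 0,"rz": 0},
    {"dx": 0,"dy": 0,"dz": 0,"rx": 0,"ry": 0,"rz": 0},
    {"dx": 0,"dy": 0,"dz": 0,"rx": 0,"ry": 0,"rz": 0},
    {"dx": 0,"dy": 0,"dz": 0,"rx": 0,"ry": 0,"rz": 0}
  ]
}}

```text
t: 19.05
tcp_pos: [0.4479, 0.2144, 0.1011]
tool_rot: [1.0, -0.0, 0.0, -0.0]
force: [0.6, -0.2, -1.1]
finger_gap: 0.108
gripper_force: 58.5
```

Run:
```python
from station import sensors,cams
import cv2,numpy as np
a=cams.snapshot('top')[:,:,::-1];b=cams.snapshot('scene')[:,:,::-1]
cv2.imwrite('pics/g3.png',np.hstack([cv2.resize(a[195:275,95:155],(450,600),interpolation=3)[:,:320],cv2.resize(b[135:210,350:410],(480,600),interpolation=3)]))
s=sensors.sense();print(s['tcp_pos'],s['force'])
```

```text
[0.44771767 0.21455751 0.10099516] [ 0.64605842  0.32522003 -0.6288067 ]
```

View pics/g3.png

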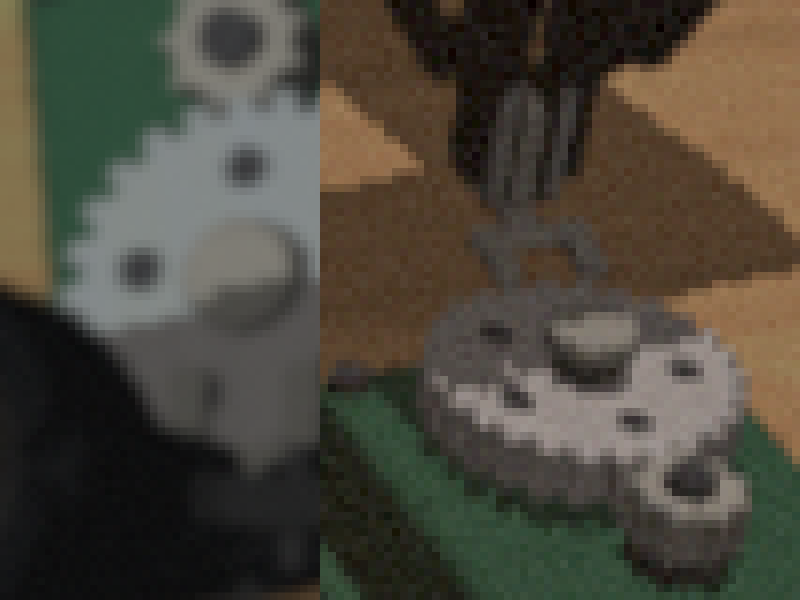

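The clip hangs level in the grip with its mouth towards the spindle. In the scene view the mouth is at about (378.8,170.4) and the spindle top at (384.6,176.2).

Run:
```python
from h import *
m=cams.camera_model('scene');E=np.array(m['extrinsics'])
def pr(*p):
    c=E@[*p,1];return np.round([m['fx']*c[0]/c[2]+m['cx'],m['fy']*c[1]/c[2]+m['cy']],2)
print('mouth pred',pr(.4922,.2146,.097))
for y in(.2146,.216,.218):print(y,pr(.5135,y,.0945))
print(at('scene',378.8,170.4,.097),at('scene',384.6,176.25,.0945),at('scene',384.2,176.25,.0945))
```

```text
mouth pred [379.65 169.48]
0.2146 [382.62 175.59]
0.216 [383.22 175.55]
0.218 [384.07 175.49]
[0.4956 0.2114 0.097 ] [0.5166 0.2181 0.0945] [0.5165 0.2172 0.0945]
```

>>> {"op": "move_arm", "data": {
  "targets": [
    {"dx": 0,"dy": 0.1,"dz": 0,"rx": 0,"ry": 0,"rz": 0},
    {"dx": 0,"dy": 0,"dz": -0.2,"rx": 0,"ry": 0,"rz": 0},
    {"dx": 0,"dy": 0,"dz": -0.2,"rx": 0,"ry": 0,"rz": 0},
    {"dx": 0,"dy": 0,"dz": -0.1,"rx": 0,"ry": 0,"rz": 0},
    {"dx": 0,"dy": 0,"dz": -0.04,"rx": 0,"ry": 0,"rz": 0},
    {"dx": 0,"dy": 0,"dz": 0,"rx": 0,"ry": 0,"rz": 0},
    {"dx": 0,"dy": 0,"dz": 0,"rx": 0,"ry": 0,"rz": 0},
    {"dx": 0,"dy": 0,"dz": 0,"rx": 0,"ry": 0,"rz": 0},
    {"dx": 0,"dy": 0,"dz": 0,"rx": 0,"ry": 0,"rz": 0},
    {"dx": 0,"dy": 0,"dz": 0,"rx": 0,"ry": 0,"rz": 0}
  ]
}}

```text
t: 20.4
tcp_pos: [0.4476, 0.2172, 0.0873]
tool_rot: [1.0, 0.0, 0.0, -0.0]
force: [-0.4, 0.0, -0.8]
finger_gap: 0.105
gripper_force: 58.5
```

Run:
```python
from station import sensors,cams
import cv2,numpy as np
b=np.mean([cams.snapshot('scene')[:,:,::-1].astype(float) for _ in range(6)],0)
c=np.clip(b[158:188,362:402]*1.6,0,255).astype(np.uint8)
cv2.imwrite('pics/g4.png',cv2.resize(c,(800,600),interpolation=3))
s=sensors.sense();print(s['tcp_pos'],s['force'])
```

```text
[0.44758301 0.21721799 0.08731707] [-0.11227331 -0.31312837 -0.29364754]
```

View pics/g4.png

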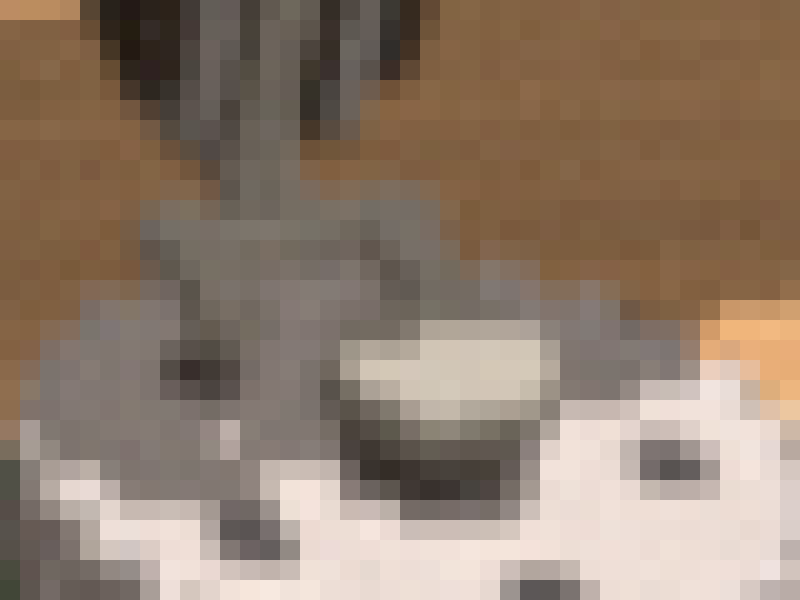

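Run:
```python
from h import *
m=cams.camera_model('scene');E=np.array(m['extrinsics'])
def pr(*p):
    c=E@[*p,1];return (np.round([m['fx']*c[0]/c[2]+m['cx'],m['fy']*c[1]/c[2]+m['cy']],2)-[362,158])*20
y=.2172
print('corners L/R',pr(.468,y-.0185,.085),pr(.468,y+.0185,.085))
print('prong tip front L/R',pr(.4922,y-.013,.083),pr(.4922,y+.013,.083))
print('fin base front',pr(.4577,y-.005,.087),pr(.4577,y+.005,.087))
print('head L/R',pr(.5135,y-.013,.0945),pr(.5135,y+.013,.0945))
print('gear LR',pr(.5135,y-.045,.08),pr(.5135,y+.045,.08))
```

```text
corners L/R [137.  211.8] [440.4 191.4]
prong tip front L/R [246.4 338. ] [463. 323.]
fin base front [222.4 142.6] [303.8 137.2]
head L/R [323.6 358. ] [545.2 342.6]
gear LR [ 30.4 484.2] [791.  429.6]
```

>>> {"op": "move_arm", "data": {
  "targets": [
    {"dx": 0,"dy": 0.03,"dz": -0.03,"rx": 0,"ry": 0,"rz": 0},
    {"dx": 0.16,"dy": 0,"dz": 0,"rx": 0,"ry": 0,"rz": 0},
    {"dx": 0.16,"dy": 0,"dz": 0,"rx": 0,"ry": 0,"rz": 0},
    {"dx": 0.16,"dy": 0,"dz": 0,"rx": 0,"ry": 0,"rz": 0},
    {"dx": 0.12,"dy": 0,"dz": 0,"rx": 0,"ry": 0,"rz": 0},
    {"dx": 0.08,"dy": 0,"dz": 0,"rx": 0,"ry": 0,"rz": 0},
    {"dx": 0.04,"dy": 0,"dz": 0,"rx": 0,"ry": 0,"rz": 0},
    {"dx": 0,"dy": 0,"dz": 0,"rx": 0,"ry": 0,"rz": 0},
    {"dx": 0,"dy": 0,"dz": 0,"rx": 0,"ry": 0,"rz": 0},
    {"dx": 0,"dy": 0,"dz": 0,"rx": 0,"ry": 0,"rz": 0}
  ]
}}

```text
t: 21.95
tcp_pos: [0.4655, 0.218, 0.0866]
tool_rot: [1.0, 0.0, -0.0, 0.0]
force: [0.1, -0.3, -0.5]
finger_gap: 0.106
gripper_force: 58.5
```

>>> {"op": "move_arm", "data": {
  "targets": [
    {"dx": 0.04,"dy": 0,"dz": 0,"rx": 0,"ry": 0,"rz": 0},
    {"dx": 0,"dy": 0,"dz": 0,"rx": 0,"ry": 0,"rz": 0},
    {"dx": 0.04,"dy": 0,"dz": 0,"rx": 0,"ry": 0,"rz": 0},
    {"dx": 0,"dy": 0,"dz": 0,"rx": 0,"ry": 0,"rz": 0},
    {"dx": 0.04,"dy": 0,"dz": 0,"rx": 0,"ry": 0,"rz": 0},
    {"dx": 0,"dy": 0,"dz": 0,"rx": 0,"ry": 0,"rz": 0},
    {"dx": 0,"dy": 0,"dz": 0,"rx": 0,"ry": 0,"rz": 0},
    {"dx": 0,"dy": 0,"dz": 0,"rx": 0,"ry": 0,"rz": 0},
    {"dx": 0,"dy": 0,"dz": 0,"rx": 0,"ry": 0,"rz": 0},
    {"dx": 0,"dy": 0,"dz": 0,"rx": 0,"ry": 0,"rz": 0}
  ]
}}

```text
t: 23.2
tcp_pos: [0.4679, 0.218, 0.0864]
tool_rot: [1.0, 0.0, -0.001, 0.0]
force: [-3.8, 0.7, -1.2]
finger_gap: 0.104
gripper_force: 58.4
```

>>> {"op": "move_arm", "data": {
  "targets": [
    {"dx": 0.04,"dy": 0,"dz": 0,"rx": 0,"ry": 0,"rz": 0},
    {"dx": 0,"dy": 0,"dz": 0,"rx": 0,"ry": 0,"rz": 0},
    {"dx": 0.04,"dy": 0,"dz": 0,"rx": 0,"ry": 0,"rz": 0},
    {"dx": 0,"dy": 0,"dz": 0,"rx": 0,"ry": 0,"rz": 0},
    {"dx": 0,"dy": 0,"dz": 0,"rx": 0,"ry": 0,"rz": 0},
    {"dx": 0,"dy": 0,"dz": 0,"rx": 0,"ry": 0,"rz": 0},
    {"dx": 0,"dy": 0,"dz": 0,"rx": 0,"ry": 0,"rz": 0},
    {"dx": 0,"dy": 0,"dz": 0,"rx": 0,"ry": 0,"rz": 0},
    {"dx": 0,"dy": 0,"dz": 0,"rx": 0,"ry": 0,"rz": 0},
    {"dx": 0,"dy": 0,"dz": 0,"rx": 0,"ry": 0,"rz": 0}
  ]
}}

```text
t: 24.45
tcp_pos: [0.4694, 0.2183, 0.0863]
tool_rot: [1.0, 0.0, -0.001, -0.0]
force: [-4.3, 4.4, -1.8]
finger_gap: 0.11
gripper_force: 58.4
```

>>> {"op": "move_arm", "data": {
  "targets": [
    {"dx": 0,"dy": 0.03,"dz": 0,"rx": 0,"ry": 0,"rz": 0},
    {"dx": 0,"dy": 0,"dz": 0,"rx": 0,"ry": 0,"rz": 0},
    {"dx": 0.04,"dy": 0,"dz": 0,"rx": 0,"ry": 0,"rz": 0},
    {"dx": 0,"dy": 0,"dz": 0,"rx": 0,"ry": 0,"rz": 0},
    {"dx": 0,"dy": 0,"dz": 0,"rx": 0,"ry": 0,"rz": 0},
    {"dx": 0,"dy": 0,"dz": 0,"rx": 0,"ry": 0,"rz": 0},
    {"dx": 0,"dy": 0,"dz": 0,"rx": 0,"ry": 0,"rz": 0},
    {"dx": 0,"dy": 0,"dz": 0,"rx": 0,"ry": 0,"rz": 0},
    {"dx": 0,"dy": 0,"dz": 0,"rx": 0,"ry": 0,"rz": 0},
    {"dx": 0,"dy": 0,"dz": 0,"rx": 0,"ry": 0,"rz": 0}
  ]
}}

```text
t: 25.7
tcp_pos: [0.4711, 0.2189, 0.0864]
tool_rot: [1.0, -0.0, -0.001, -0.0]
force: [-3.8, 4.3, -1.1]
finger_gap: 0.108
gripper_force: 58.5
```

>>> {"op": "move_arm", "data": {
  "targets": [
    {"dx": 0,"dy": 0.03,"dz": 0,"rx": 0,"ry": 0,"rz": 0},
    {"dx": 0,"dy": 0,"dz": 0,"rx": 0,"ry": 0,"rz": 0},
    {"dx": 0.04,"dy": 0,"dz": 0,"rx": 0,"ry": 0,"rz": 0},
    {"dx": 0,"dy": 0,"dz": 0,"rx": 0,"ry": 0,"rz": 0},
    {"dx": 0.04,"dy": 0,"dz": 0,"rx": 0,"ry": 0,"rz": 0},
    {"dx": 0,"dy": 0,"dz": 0,"rx": 0,"ry": 0,"rz": 0},
    {"dx": 0,"dy": 0,"dz": 0,"rx": 0,"ry": 0,"rz": 0},
    {"dx": 0,"dy": 0,"dz": 0,"rx": 0,"ry": 0,"rz": 0},
    {"dx": 0,"dy": 0,"dz": 0,"rx": 0,"ry": 0,"rz": 0},
    {"dx": 0,"dy": 0,"dz": 0,"rx": 0,"ry": 0,"rz": 0}
  ]
}}

```text
t: 26.95
tcp_pos: [0.4718, 0.2191, 0.0862]
tool_rot: [1.0, -0.0, -0.002, 0.0]
force: [-5.4, 1.2, -1.1]
finger_gap: 0.103
gripper_force: 58.5
```

>>> {"op": "move_arm", "data": {
  "targets": [
    {"dx": 0.04,"dy": 0,"dz": 0,"rx": 0,"ry": 0,"rz": 0},
    {"dx": 0,"dy": 0,"dz": 0,"rx": 0,"ry": 0,"rz": 0},
    {"dx": 0,"dy": 0,"dz": 0,"rx": 0,"ry": 0,"rz": 0},
    {"dx": 0,"dy": 0,"dz": 0,"rx": 0,"ry": 0,"rz": 0},
    {"dx": 0,"dy": 0,"dz": 0,"rx": 0,"ry": 0,"rz": 0},
    {"dx": 0,"dy": 0,"dz": 0,"rx": 0,"ry": 0,"rz": 0},
    {"dx": 0,"dy": 0,"dz": 0,"rx": 0,"ry": 0,"rz": 0},
    {"dx": 0,"dy": 0,"dz": 0,"rx": 0,"ry": 0,"rz": 0},
    {"dx": 0,"dy": 0,"dz": 0,"rx": 0,"ry": 0,"rz": 0},
    {"dx": 0,"dy": 0,"dz": 0,"rx": 0,"ry": 0,"rz": 0}
  ]
}}

```text
t: 28.2
tcp_pos: [0.4718, 0.2191, 0.0862]
tool_rot: [1.0, -0.0, -0.003, 0.001]
force: [-7.6, 1.5, 0.8]
finger_gap: 0.105
gripper_force: 58.8
```

>>> {"op": "move_arm", "data": {
  "targets": [
    {"dx": 0.04,"dy": 0,"dz": 0,"rx": 0,"ry": 0,"rz": 0},
    {"dx": 0,"dy": 0,"dz": 0,"rx": 0,"ry": 0,"rz": 0},
    {"dx": 0.04,"dy": 0,"dz": 0,"rx": 0,"ry": 0,"rz": 0},
    {"dx": 0,"dy": 0,"dz": 0,"rx": 0,"ry": 0,"rz": 0},
    {"dx": 0,"dy": 0,"dz": 0,"rx": 0,"ry": 0,"rz": 0},
    {"dx": 0,"dy": 0,"dz": 0,"rx": 0,"ry": 0,"rz": 0},
    {"dx": 0,"dy": 0,"dz": 0,"rx": 0,"ry": 0,"rz": 0},
    {"dx": 0,"dy": 0,"dz": 0,"rx": 0,"ry": 0,"rz": 0},
    {"dx": 0,"dy": 0,"dz": 0,"rx": 0,"ry": 0,"rz": 0},
    {"dx": 0,"dy": 0,"dz": 0,"rx": 0,"ry": 0,"rz": 0}
  ]
}}

```text
t: 29.45
tcp_pos: [0.4739, 0.219, 0.0862]
tool_rot: [1.0, -0.0, -0.003, 0.001]
force: [-7.3, 0.4, 1.1]
finger_gap: 0.104
gripper_force: 58.7
```

>>> {"op": "move_arm", "data": {
  "targets": [
    {"dx": 0.04,"dy": 0,"dz": 0,"rx": 0,"ry": 0,"rz": 0},
    {"dx": 0,"dy": 0,"dz": 0,"rx": 0,"ry": 0,"rz": 0},
    {"dx": 0.04,"dy": 0,"dz": 0,"rx": 0,"ry": 0,"rz": 0},
    {"dx": 0,"dy": 0,"dz": 0,"rx": 0,"ry": 0,"rz": 0},
    {"dx": 0,"dy": 0,"dz": 0,"rx": 0,"ry": 0,"rz": 0},
    {"dx": 0,"dy": 0,"dz": 0,"rx": 0,"ry": 0,"rz": 0},
    {"dx": 0,"dy": 0,"dz": 0,"rx": 0,"ry": 0,"rz": 0},
    {"dx": 0,"dy": 0,"dz": 0,"rx": 0,"ry": 0,"rz": 0},
    {"dx": 0,"dy": 0,"dz": 0,"rx": 0,"ry": 0,"rz": 0},
    {"dx": 0,"dy": 0,"dz": 0,"rx": 0,"ry": 0,"rz": 0}
  ]
}}

```text
t: 30.7
tcp_pos: [0.474, 0.219, 0.0862]
tool_rot: [1.0, -0.0, -0.005, 0.001]
force: [-11.0, 1.7, 3.8]
finger_gap: 0.104
gripper_force: 59.3
```

>>> {"op": "move_arm", "data": {
  "targets": [
    {"dx": 0.04,"dy": 0,"dz": 0,"rx": 0,"ry": 0,"rz": 0},
    {"dx": 0,"dy": 0,"dz": 0,"rx": 0,"ry": 0,"rz": 0},
    {"dx": 0,"dy": 0,"dz": 0,"rx": 0,"ry": 0,"rz": 0},
    {"dx": 0.04,"dy": 0,"dz": 0,"rx": 0,"ry": 0,"rz": 0},
    {"dx": 0,"dy": 0,"dz": 0,"rx": 0,"ry": 0,"rz": 0},
    {"dx": 0,"dy": 0,"dz": 0,"rx": 0,"ry": 0,"rz": 0},
    {"dx": 0,"dy": 0,"dz": 0,"rx": 0,"ry": 0,"rz": 0},
    {"dx": 0,"dy": 0,"dz": 0,"rx": 0,"ry": 0,"rz": 0},
    {"dx": 0,"dy": 0,"dz": 0,"rx": 0,"ry": 0,"rz": 0},
    {"dx": 0,"dy": 0,"dz": 0,"rx": 0,"ry": 0,"rz": 0}
  ]
}}

```text
t: 31.95
tcp_pos: [0.4781, 0.2191, 0.0863]
tool_rot: [1.0, -0.0, -0.003, 0.0]
force: [-7.7, 1.5, 0.8]
finger_gap: 0.106
gripper_force: 58.7
```

>>> {"op": "move_arm", "data": {
  "targets": [
    {"dx": 0.04,"dy": 0,"dz": 0,"rx": 0,"ry": 0,"rz": 0},
    {"dx": 0,"dy": 0,"dz": 0,"rx": 0,"ry": 0,"rz": 0},
    {"dx": 0,"dy": 0,"dz": 0,"rx": 0,"ry": 0,"rz": 0},
    {"dx": 0.04,"dy": 0,"dz": 0,"rx": 0,"ry": 0,"rz": 0},
    {"dx": 0,"dy": 0,"dz": 0,"rx": 0,"ry": 0,"rz": 0},
    {"dx": 0,"dy": 0,"dz": 0,"rx": 0,"ry": 0,"rz": 0},
    {"dx": 0,"dy": 0,"dz": 0,"rx": 0,"ry": 0,"rz": 0},
    {"dx": 0,"dy": 0,"dz": 0,"rx": 0,"ry": 0,"rz": 0},
    {"dx": 0,"dy": 0,"dz": 0,"rx": 0,"ry": 0,"rz": 0},
    {"dx": 0,"dy": 0,"dz": 0,"rx": 0,"ry": 0,"rz": 0}
  ]
}}

```text
t: 33.2
tcp_pos: [0.4783, 0.2191, 0.0863]
tool_rot: [1.0, -0.0, -0.004, 0.001]
force: [-10.1, 0.8, 3.8]
finger_gap: 0.104
gripper_force: 59.3
```

>>> {"op": "move_arm", "data": {
  "targets": [
    {"dx": 0.04,"dy": 0,"dz": 0,"rx": 0,"ry": 0,"rz": 0},
    {"dx": 0,"dy": 0,"dz": 0,"rx": 0,"ry": 0,"rz": 0},
    {"dx": 0,"dy": 0,"dz": 0,"rx": 0,"ry": 0,"rz": 0},
    {"dx": 0.04,"dy": 0,"dz": 0,"rx": 0,"ry": 0,"rz": 0},
    {"dx": 0,"dy": 0,"dz": 0,"rx": 0,"ry": 0,"rz": 0},
    {"dx": 0,"dy": 0,"dz": 0,"rx": 0,"ry": 0,"rz": 0},
    {"dx": 0,"dy": 0,"dz": 0,"rx": 0,"ry": 0,"rz": 0},
    {"dx": 0,"dy": 0,"dz": 0,"rx": 0,"ry": 0,"rz": 0},
    {"dx": 0,"dy": 0,"dz": 0,"rx": 0,"ry": 0,"rz": 0},
    {"dx": 0,"dy": 0,"dz": 0,"rx": 0,"ry": 0,"rz": 0}
  ]
}}

```text
t: 34.45
tcp_pos: [0.4783, 0.219, 0.0863]
tool_rot: [1.0, -0.0, -0.006, 0.001]
force: [-13.3, 1.7, 7.9]
finger_gap: 0.108
gripper_force: 59.8
```

>>> {"op": "move_arm", "data": {
  "targets": [
    {"dx": 0.04,"dy": 0,"dz": 0,"rx": 0,"ry": 0,"rz": 0},
    {"dx": 0,"dy": 0,"dz": 0,"rx": 0,"ry": 0,"rz": 0},
    {"dx": 0,"dy": 0,"dz": 0,"rx": 0,"ry": 0,"rz": 0},
    {"dx": 0.04,"dy": 0,"dz": 0,"rx": 0,"ry": 0,"rz": 0},
    {"dx": 0,"dy": 0,"dz": 0,"rx": 0,"ry": 0,"rz": 0},
    {"dx": 0,"dy": 0,"dz": 0,"rx": 0,"ry": 0,"rz": 0},
    {"dx": 0,"dy": 0,"dz": 0,"rx": 0,"ry": 0,"rz": 0},
    {"dx": 0,"dy": 0,"dz": 0,"rx": 0,"ry": 0,"rz": 0},
    {"dx": 0,"dy": 0,"dz": 0,"rx": 0,"ry": 0,"rz": 0},
    {"dx": 0,"dy": 0,"dz": 0,"rx": 0,"ry": 0,"rz": 0}
  ]
}}

```text
t: 35.7
tcp_pos: [0.4784, 0.219, 0.0864]
tool_rot: [1.0, -0.0, -0.008, 0.001]
force: [-16.8, 3.7, 11.4]
finger_gap: 0.107
gripper_force: 60.2
```

Run:
```python
from station import sensors,cams
import cv2,numpy as np
b=np.mean([cams.snapshot('scene')[:,:,::-1].astype(float) for _ in range(4)],0)
c=np.clip(b[158:188,362:402]*1.6,0,255).astype(np.uint8)
cv2.imwrite('pics/g5.png',cv2.resize(c,(800,600),interpolation=3))
s=sensors.sense();print(s['tcp_pos'],s['force'],s['ft_torque'])
```

```text
[0.47841557 0.21903864 0.08639772] [-16.22015157   1.99296484  11.22490535] [ 0.46828183  2.62640376 -0.00740944]
```

View pics/g5.png

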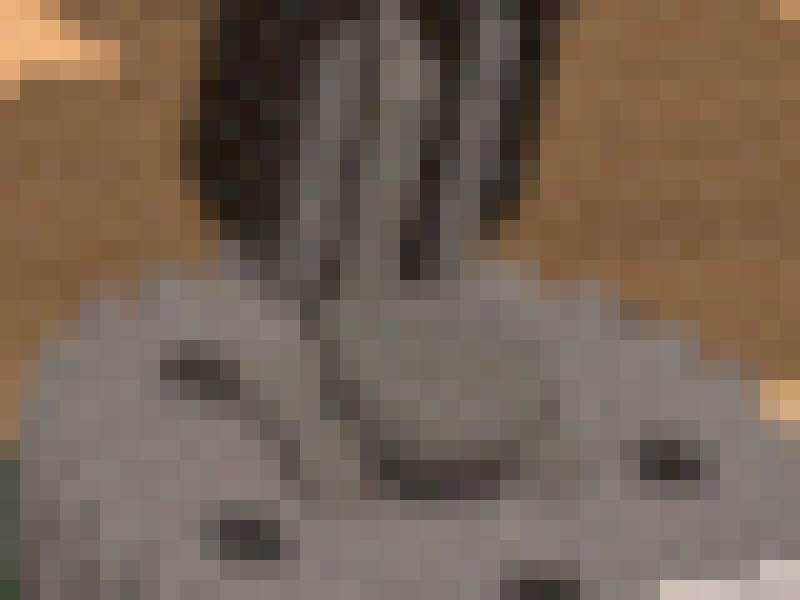

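The clip is around the spindle. The prong tips are at about crop (310,500) and (565,480), past the spindle's centre, with the head at about (450,375). I compare this with the prediction for a seated clip.

Run:
```python
from h import *
m=cams.camera_model('scene');E=np.array(m['extrinsics'])
def pr(*p):
    c=E@[*p,1];return (np.array([m['fx']*c[0]/c[2]+m['cx'],m['fy']*c[1]/c[2]+m['cy']])-[362,158])*20
y=.219
for X in(.5135,.5145,.5165,.518):
    print(X,'head front edge v',pr(X+.013,y,.0945)[1],'back',pr(X-.013,y,.0945)[1],'gear front v',pr(X+.0425,y,.08)[1],'gear back',pr(X-.0425,y,.08)[1])
    for d in(0,-.002,-.004):print('   mouth tip L/R',pr(X+.0085+d,y-.0105,.082),pr(X+.0085+d,y+.0105,.082))
```

```text
0.5135 head front edge v 414.2032737114715 back 285.5008743035569 gear front v 675.0208823440795 gear back 250.47652653306784
   mouth tip L/R [367.35170588 490.20398821] [546.06762709 477.3050314 ]
   mouth tip L/R [361.42521532 480.09349322] [539.87617718 467.24344223]
   mouth tip L/R [355.51743189 470.01491228] [533.7042156 457.2135231]
0.5145 head front edge v 419.2603102771068 back 290.35396221782037 gear front v 680.3642948377296 gear back 255.15249768991225
   mouth tip L/R [370.32199412 495.27125088] [549.17068903 482.34774918]
   mouth tip L/R [364.38611666 485.14474199] [542.96946033 472.27026869]
   mouth tip L/R [358.46899076 475.05022294] [536.78776611 462.22453326]
0.5165 head front edge v 429.39870116015356 back 300.0829987078339 gear front v 691.0771943299233 gear back 264.5257821834048
   mouth tip L/R [376.2767124 505.4299019] [555.39154496 492.45712543]
   mouth tip L/R [370.32199412 495.27125088] [549.17068903 482.34774918]
   mouth tip L/R [364.38611666 485.14474199] [542.96946033 472.27026869]
0.518 head front edge v 437.0238491873033 back 307.3998499064322 gear front v 699.1347677421243 gear back 271.57448395951405
   mouth tip L/R [380.75516943 513.07007562] [560.07012339 500.06018042]
   mouth tip L/R [374.7862616  502.88721746] [553.83448583 489.92678286]
   mouth tip L/R [368.83626192 492.7366163 ] [547.61854544 479.82539473]
```

>>> {"op": "move_arm", "data": {
  "targets": [
    {"dx": 0.04,"dy": 0,"dz": 0,"rx": 0,"ry": 0,"rz": 0},
    {"dx": 0,"dy": 0,"dz": 0,"rx": 0,"ry": 0,"rz": 0},
    {"dx": 0,"dy": 0,"dz": 0,"rx": 0,"ry": 0,"rz": 0},
    {"dx": 0.04,"dy": 0,"dz": 0,"rx": 0,"ry": 0,"rz": 0},
    {"dx": 0,"dy": 0,"dz": 0,"rx": 0,"ry": 0,"rz": 0},
    {"dx": 0,"dy": 0,"dz": 0,"rx": 0,"ry": 0,"rz": 0},
    {"dx": 0,"dy": 0,"dz": 0,"rx": 0,"ry": 0,"rz": 0},
    {"dx": 0,"dy": 0,"dz": 0,"rx": 0,"ry": 0,"rz": 0},
    {"dx": 0,"dy": 0,"dz": 0,"rx": 0,"ry": 0,"rz": 0},
    {"dx": 0,"dy": 0,"dz": 0,"rx": 0,"ry": 0,"rz": 0}
  ]
}}

```text
t: 37.15
tcp_pos: [0.4784, 0.219, 0.0864]
tool_rot: [1.0, -0.0, -0.01, 0.001]
force: [-19.8, 2.9, 13.0]
finger_gap: 0.106
gripper_force: 60.7
```

>>> {"op": "move_arm", "data": {
  "targets": [
    {"dx": -0.08,"dy": 0,"dz": 0,"rx": 0,"ry": 0,"rz": 0},
    {"dx": -0.08,"dy": 0,"dz": 0,"rx": 0,"ry": 0,"rz": 0},
    {"dx": -0.08,"dy": 0,"dz": 0,"rx": 0,"ry": 0,"rz": 0},
    {"dx": -0.04,"dy": 0,"dz": 0,"rx": 0,"ry": 0,"rz": 0},
    {"dx": 0,"dy": 0,"dz": 0,"rx": 0,"ry": 0,"rz": 0},
    {"dx": 0,"dy": 0,"dz": 0,"rx": 0,"ry": 0,"rz": 0},
    {"dx": 0,"dy": 0,"dz": 0,"rx": 0,"ry": 0,"rz": 0},
    {"dx": 0,"dy": 0,"dz": 0,"rx": 0,"ry": 0,"rz": 0},
    {"dx": 0,"dy": 0,"dz": 0,"rx": 0,"ry": 0,"rz": 0},
    {"dx": 0,"dy": 0,"dz": 0,"rx": 0,"ry": 0,"rz": 0}
  ]
}}

```text
t: 38.4
tcp_pos: [0.4783, 0.2191, 0.0862]
tool_rot: [1.0, -0.0, -0.003, 0.001]
force: [-8.6, 1.6, 1.9]
finger_gap: 0.107
gripper_force: 58.8
```

>>> {"op": "move_arm", "data": {
  "targets": [
    {"dx": 0,"dy": 0,"dz": 0,"rx": 0,"ry": 0,"rz": 0},
    {"dx": 0,"dy": 0,"dz": 0,"rx": 0,"ry": 0,"rz": 0},
    {"dx": 0,"dy": 0,"dz": 0,"rx": 0,"ry": 0,"rz": 0},
    {"dx": 0,"dy": 0,"dz": 0,"rx": 0,"ry": 0,"rz": 0},
    {"dx": 0,"dy": 0,"dz": 0,"rx": 0,"ry": 0,"rz": 0},
    {"dx": 0,"dy": 0,"dz": 0,"rx": 0,"ry": 0,"rz": 0},
    {"dx": 0,"dy": 0,"dz": 0,"rx": 0,"ry": 0,"rz": 0},
    {"dx": 0,"dy": 0,"dz": 0,"rx": 0,"ry": 0,"rz": 0},
    {"dx": 0,"dy": 0,"dz": 0,"rx": 0,"ry": 0,"rz": 0},
    {"dx": 0,"dy": 0,"dz": 0,"rx": 0,"ry": 0,"rz": 0}
  ],
  "claw": 50
}}

```text
t: 39.65
tcp_pos: [0.4816, 0.2195, 0.0866]
tool_rot: [1.0, 0.0, -0.0, 0.0]
force: [-0.4, 1.2, 0.1]
finger_gap: 0.498
gripper_force: 0.0
```

>>> {"op": "move_arm", "data": {
  "targets": [
    {"dx": 0,"dy": 0,"dz": 0.2,"rx": 0,"ry": 0,"rz": 0},
    {"dx": 0,"dy": 0,"dz": 0.6,"rx": 0,"ry": 0,"rz": 0},
    {"dx": 0,"dy": 0,"dz": 0.8,"rx": 0,"ry": 0,"rz": 0},
    {"dx": -0.4,"dy": 0,"dz": 0.8,"rx": 0,"ry": 0,"rz": 0},
    {"dx": -0.4,"dy": -0.5,"dz": 0.8,"rx": 0,"ry": 0,"rz": 0},
    {"dx": 0,"dy": -1,"dz": 0.5,"rx": 0,"ry": 0,"rz": 0},
    {"dx": 0,"dy": -1,"dz": 0,"rx": 0,"ry": 0,"rz": 0},
    {"dx": 0,"dy": -1,"dz": 0,"rx": 0,"ry": 0,"rz": 0},
    {"dx": 0,"dy": -1,"dz": 0,"rx": 0,"ry": 0,"rz": 0},
    {"dx": 0,"dy": -1,"dz": 0,"rx": 0,"ry": 0,"rz": 0}
  ]
}}

```text
t: 40.9
tcp_pos: [0.4618, 0.0812, 0.1802]
tool_rot: [1.0, 0.0, 0.001, 0.0]
force: [0.3, 0.6, 0.4]
finger_gap: 0.501
gripper_force: 0.0
```

Run:
```python
from station import sensors,cams
import cv2,numpy as np
a=cams.snapshot('top')[:,:,::-1];b=cams.snapshot('scene')[:,:,::-1]
cv2.imwrite('pics/g6.png',np.hstack([cv2.resize(a[190:270,90:170],(400,400),interpolation=3),cv2.resize(b[140:200,355:415],(400,400),interpolation=3)]))
s=sensors.sense();print(s['tcp_pos'],s['force'])
```

```text
[0.46208366 0.08031372 0.18012334] [-0.10780916  0.57614163  0.43173957]
```

View pics/g6.png

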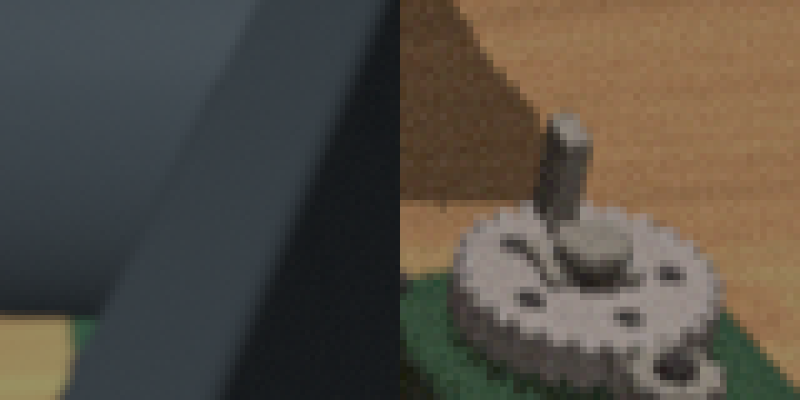

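The clip lies flat around the spindle with its fin upright at crop (565,165), and the gripper is clear of it. It took 20 N at the stop without creeping, so I hand in.

```bash
python3 -c "
from station import order
print(order.sign_off())"
```

```text
the job is handed in; nothing more can be done
None
```

The job is handed in, with no verdict returned: the gear is pressed home, and the larger clip is in the spindle's groove and released; it held still under a 20 N push (above its 4–15 N drag), and the smaller clip was not touched.

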